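Clear the file tray and lay the files in it

ROBOT

A 6-joint arm with a two-finger parallel gripper is mounted at the origin on the work surface. World frame = base frame: x ahead of the robot, y to its left, z up, the work surface at z = 0. Lengths are in mm, angles in rad, forces in N, time in s.
With the tool pointing down it reaches from about 300 to 850 mm from the base axis. Payload 5.4 kg.
Tool frame: the origin (TCP) lies at the very end of the fingers, on their centre line; the grasp point (between the pads) lies 19 mm behind it; x points along the fingers, y is the direction in which the jaws open and shut, and the axes are right-handed (so a half turn about x gives the same grasp; the last joint's range is limited). The gripper opens to 85 mm and grips with 20 to 120 N. Pads are 22 mm wide; open, the fingers measure 114 mm over their backs; the gripper's body (76 mm by 85 mm) begins 54 mm behind the grasp point. The pads swing forward as they close: fully open they stand 13 mm farther back than shut.
Start: joints at [-1.484, 0.158, 1.597, -0, 1.386, -0.21], TCP at [168.142, -549.849, 205.999] pointing down, gripper open.
Joint ranges: [-2.91, 2.91], [-0.94, 2.29], [0.18, 2.7], [-1.29, 4.43], [0.17, 2.64], [-3, 3]. Speed limits (rad/s): [2.57, 2.57, 3.14, 3.14, 3.14, 3.14].

INTERFACE

Orientations are given as a unit quaternion [x, y, z, w].
In Python, from plant import r, gripper_open, close_gripper, solver, optics, ticket, nets gives the robot as it stands. Calls block until the motion is done:
- r.goto(position, orientation): joint-space move of the TCP to a pose.
- r.servo_line(position, frame=None, rate=150): straight line of the TCP; frame=None keeps the orientation; rate is the mean speed in mm/s.
- r.movej(angles): joint-space move.
- gripper_open() and close_gripper(effort=None): open the fingers fully, or close them until they stop; effort is the grip in N (None keeps the last).
- r.hold(seconds).
- solver.solve_ik(position, orientation): joint angles nearest the present ones, or None.
- r.observe(): the state.
- optics.camera(name): name is "side" or "top" or "wrist"; returns a dict with "image" (400x640x3 uint8, red, green, blue), "vfov" (degrees; the focal length in pixels is half the picture's height over the tangent of half this angle, whatever the lens; pixels are square), "cx", "cy" (the principal point, pixels), "k1" (the pictures are not rectified: a ray, as slopes to the right and down, at radius r is drawn at 1 + k1 r^2 times it, then the intrinsics apply), "world_from_camera" (4x4, takes a point from camera to world coordinates). Camera axes: x right, y up, looking along -z (the intrinsics and any distortion apply to the point x, -y, -z); pixel columns grow to the right and rows downward; lengths in mm; the calibration is good to about 2 mm. A picture is of the moment at which its call begins. There is no depth.
A pose or a line that the arm cannot do raises r.IKError and nothing moves.
- ticket.hand_in(): hands the job in, once; it reports no verdict.
Trained networks look in a picture, given as the dict that the camera call returned (one of the last four; its "shot" number tells which), for a name from the list of things; names that differ only in an ending like _2 or _b are one class to them, and where a whole thing is asked for, a point or a joint stands for the part that bears it (a point fixed in the world has none). Each returns a list of dicts, best first, with "conf" (0 to 1); they miss things now and then, are a little off and sometimes report something else, mostly with a low value. They report only what shows in the picture. A call takes as long as a camera call. They do not tell look-alikes from the thing itself.
- nets.search_frame(picture, label): "uv" ([column, row] in pixels, amid what is visible of it).
- nets.silhouettes(picture, label): "mask" (400x640 bool, what is visible of it) and "uv" ([column, row] in pixels, amid what is visible of it).
- nets.landmark_of(picture, label): "uv" ([column, row] in pixels: a listed point, or the origin of a listed thing).
The state is a dict: "clock": time; "joints": joint angles; "dq": joint speeds; "tau": joint torques, N m; "tcp_pos": TCP position; "orientation": TCP orientation; "ft_force": force on the tool from outside, world axes, zero at the start; "wrist_torque": the same for the moment, N m; "finger_gap": finger opening in mm.
Only numpy, scipy, OpenCV 4.12 (cv2) and the standard library are available. Lean on these libraries where they do the work, as an engineer would, in place of code of your own. Each camera call takes 0.05 s, during which the arm holds its last target.

TASK

First clear every wooden offcut out of the grey file tray into the tall white waste bin, before any file goes into the tray. Then lay all the sound (full-length) files flat in the tray, side by side without touching, lengthwise and in line with the tray's sides, every handle at the end with the raised rail. The snapped file (handle with a short stump) goes into the round steel scrap tin at any time; leave the jar, the burr block and the hammer alone.

Things in the scene. Friction and masses are not known exactly. Their poses are not given: they have to be found in the camera images.
- tray: fixed grey file tray, floor inside 220 x 180 mm and 8 mm above the bench; rims 6 mm thick, tops 16 mm above the bench, on both long sides and the +x end; at the -x end a raised rail 12 mm thick, top 45 mm above the bench. Origin: underside, below the inner floor's centre; x lengthwise away from the rail (inside -110 to +110 mm), y across (-90 to +90 mm)
- bin: white plastic waste bin, open on top, fixed, 160 x 160 mm outside, 120 mm tall, walls 5 mm. Origin at the centre of its underside
- tin: round steel scrap tin, open on top, fixed, outer radius about 75 mm at the rim, 75 mm tall, wall 4 mm. Origin at the centre of its underside
- file1: sound hand file, 180 mm long: dark wood handle 85 mm long, 20 x 20 mm, with brass ferrule, then a steel blade 95 mm long, flat, 16 mm wide and 5 mm thick. About 90 g, balanced in the handle. Origin on the centre line in the handle, 65 mm from the butt, 115 mm from the tip, 10 mm above what it lies on; x from handle to tip. May be absent
- file2: sound hand file, 180 mm long: dark wood handle 85 mm long, 20 x 20 mm, with brass ferrule, then a steel blade 95 mm long, 9 x 9 mm square. About 90 g, balanced in the handle. Origin on the centre line in the handle, 65 mm from the butt, 115 mm from the tip, 10 mm above what it lies on; x from handle to tip. May be absent
- file3: sound hand file, 180 mm long: dark wood handle 85 mm long, 20 x 20 mm, with brass ferrule, then a steel blade 95 mm long, flat, 12 mm wide and 6 mm thick. About 90 g, balanced in the handle. Origin on the centre line in the handle, 65 mm from the butt, 115 mm from the tip, 10 mm above what it lies on; x from handle to tip. May be absent
- file1_tip (a point): blade tip of file1
- file2_tip (a point): blade tip of file2
- file3_tip (a point): blade tip of file3
- stub: snapped file, about 110 mm long: the same handle (85 mm, 20 x 20 mm) with only a 25 mm stump of blade, 60 g. Origin on its centre line in the handle, 65 mm from the butt (10 mm above what it lies on); x towards the stump
- offcut1: sawn-off wooden block, 64 x 34 x 30 mm (x, y, z), about 40 g; origin at its centre; starts inside the tray. May be absent
- offcut2: sawn-off wooden block, 60 x 36 x 30 mm (x, y, z), about 40 g; origin at its centre; starts inside the tray. May be absent
- offcut3: sawn-off wooden block, 66 x 32 x 30 mm (x, y, z), about 40 g; origin at its centre; starts inside the tray. May be absent
- offcut4: sawn-off wooden block, 62 x 36 x 30 mm (x, y, z), about 40 g; origin at its centre; starts inside the tray. May be absent
- jar: bystander: closed glass jar, 60 mm wide, 75 mm tall, upright; origin at the centre of its underside
- burr_block: bystander: wooden block 70 x 160 x 45 mm with upright burrs to 90 mm high; origin at the centre of its underside
- hammer: bystander: small hammer, 220 mm long, lying on the bench to the robot's right
Mind the look-alikes: they are no part of the job. What is shaped like the stub but turquoise is not meant.

How it is judged:
By the outcome, as a careful person would: the job done as asked, in the order asked, and still so for the second after the job is handed in, with the robot touching nothing.
Of file1, file2, file3 only 2 to 3 are there at a start; the rules pass over those that are not, and their reading is None.
Of offcut1, offcut2, offcut3, offcut4 only 3 to 4 are there at a start; the rules pass over those that are not, and their reading is None.
At some moment in a run one of file1, file2, file3, offcut1, offcut2, offcut3, offcut4, stub may be knocked a few centimetres aside while the robot is not near it.
Once in a run the grip may slacken for a moment while it holds something.
It also fails if it takes over 210 s, if anything falls off the work surface, if the arm or the gripper's body presses on something with over 40 N, if the wrist force passes 120 N, or if a joint passes its speed limit or range.

## Working session

There is one attempt and no reset: what is moved stays moved. The work goes in short steps, each a Python script; the robot and the scene stay as the last script left them, time stands still between calls to the robot, and variables do not carry over. Pictures are saved under pics/ and viewed, and the job is handed in when it is done.

```bash
ls -la; mkdir -p pics; python3 - <<'E'
from plant import r, gripper_open, close_gripper, solver, optics, ticket, nets
import cv2
print(r.observe())
for n in ["side","top","wrist"]:
    c=optics.camera(n); cv2.imwrite(f"pics/a_{n}.png",c["image"][:,:,::-1]); print(n,{k:v for k,v in c.items() if k!="image"})
E
```

```text
total 12
drwxr-xr-x  3 agent agent 4096 Dec  6 23:17 .
drwxr-xr-x 23 root  root  4096 Dec  6 23:17 ..
drwxr-xr-x  2 agent agent 4096 Dec  6 23:17 pics
{'clock': 0.0, 'joints': array([-1.48408837e+00,  1.59074569e-01,  1.59824010e+00, -2.01979315e-05,
        1.38616886e+00, -2.10098976e-01]), 'dq': array([-4.14331477e-04,  1.87701856e-05,  9.53872440e-04, -1.19691438e-03,
        1.02929510e-03, -1.20515119e-03]), 'tau': array([-1.01109534e-03, -3.95999122e+01, -3.31429052e+01, -4.95320328e-04,
        8.33018421e-03, -1.11783385e-05]), 'tcp_pos': array([ 168.08621923, -549.21109194,  204.99865476]), 'orientation': array([ 0.69936825,  0.10522128, -0.69929983,  0.10388591]), 'ft_force': array([-0.08901098, -0.60389389, -0.2840978 ]), 'wrist_torque': array([0.0250618 , 0.00523235, 0.0106086 ]), 'finger_gap': 85.83986491447264}
side {'vfov': 43.75202379292928, 'cx': 309.17243693618826, 'cy': 197.80653568395277, 'k1': 0.044787881970963665, 'world_from_camera': array([[ 8.00420283e-01,  3.60591724e-01, -4.78853818e-01,
        -1.93016973e+02],
       [-5.99055318e-01,  4.52598310e-01, -
[... 498 characters left out ...]
-03,
        -4.29398635e+01],
       [-2.39584356e-03,  1.31590844e-01,  9.91301220e-01,
         1.42711173e+03],
       [ 0.00000000e+00,  0.00000000e+00,  0.00000000e+00,
         1.00000000e+00]]), 'shot': 2}
wrist {'vfov': 66.55434435685981, 'cx': 318.5229388496418, 'cy': 200.68038599899606, 'k1': 0.011227315109058035, 'world_from_camera': array([[ 2.91616271e-01,  9.04642772e-01,  3.10775490e-01,
         2.48206285e+02],
       [-9.56534872e-01,  2.76133590e-01,  9.37618203e-02,
        -5.24487065e+02],
       [-9.94598799e-04, -3.24610066e-01,  9.45847406e-01,
         3.73828450e+02],
       [ 0.00000000e+00,  0.00000000e+00,  0.00000000e+00,
         1.00000000e+00]]), 'shot': 3}
```

View pics/a_top.png

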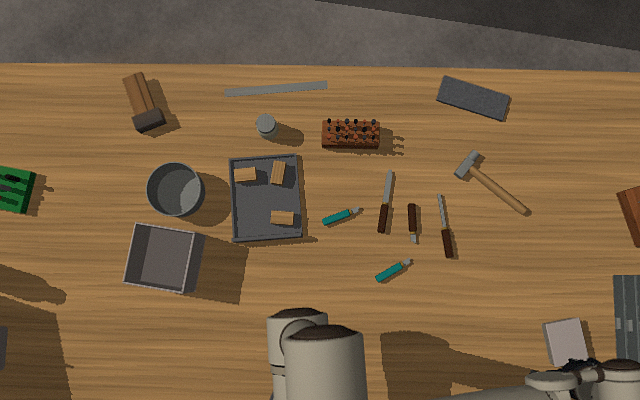

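View pics/a_side.png

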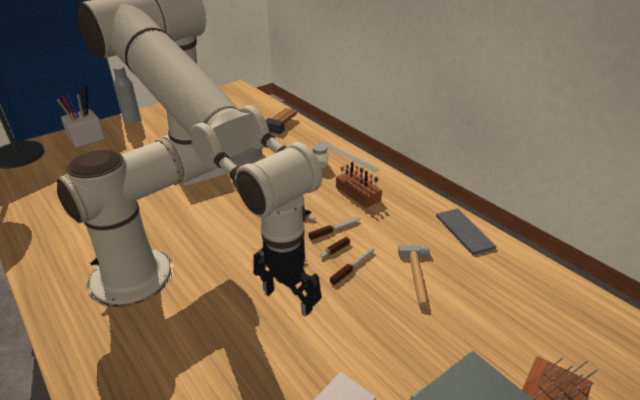

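The top view shows:
- tray around (267,198)
- three offcuts at (245,174), (278,172) and (282,217)
- two sound files, at (386,202) and (446,226)
- the brown stub at (412,222), and two turquoise look-alikes at (340,216) and (393,270), which are not meant
- tin at (175,190) and bin at (163,258)

Next I'll zoom in on these.

```bash
cat > h.py <<'E'
from plant import r, gripper_open, close_gripper, solver, optics, ticket, nets
import cv2, numpy as np
from scipy.spatial.transform import Rotation as R
def K(c):
    f=200/np.tan(np.radians(c["vfov"]/2)); return f
def proj(c,P):
    P=np.atleast_2d(P).astype(float); M=np.linalg.inv(c["world_from_camera"]); q=P@M[:3,:3].T+M[:3,3]
    s=np.c_[q[:,0]/-q[:,2], -q[:,1]/-q[:,2]]; s=s*(1+c["k1"]*(s**2).sum(1,keepdims=True))
    return s*K(c)+[c["cx"],c["cy"]]
def unproj(c,uv,z):
    uv=np.atleast_2d(uv).astype(float); d=(uv-[c["cx"],c["cy"]])/K(c); s=d.copy()
    for _ in range(20): s=d/(1+c["k1"]*(s**2).sum(1,keepdims=True))
    ray=np.c_[s[:,0],-s[:,1],-np.ones(len(s))]@c["world_from_camera"][:3,:3].T
    o=c["world_from_camera"][:3,3]; t=(np.broadcast_to(z,len(s))-o[2])/ray[:,2]
    return o+ray*t[:,None]
def save(c,n,box=None,k=1):
    im=c["image"][:,:,::-1]
    if box: im=im[box[1]:box[3],box[0]:box[2]]
    cv2.imwrite(f"pics/{n}.png",cv2.resize(im,None,fx=k,fy=k,interpolation=cv2.INTER_CUBIC))
def ori(th):
    # tool x down; tool y (jaw axis) at world angle th
    y=np.array([np.cos(th),np.sin(th),0]); x=np.array([0,0,-1.]); z=np.cross(x,y)
    return R.from_matrix(np.c_[x,y,z]).as_quat()
E
python3 - <<'E'
from h import *
c=optics.camera("top")
save(c,"b_tray",(110,130,320,310),3.8)
save(c,"b_files",(310,150,480,290),4.5)
for n in ["tray","bin","tin","file1","file2","file3","stub","offcut1","offcut2","offcut3","offcut4","file1_tip","file2_tip","file3_tip","jar"]:
    print(n,[(round(d["conf"],2),np.round(d["uv"]).tolist()) for d in nets.landmark_of(c,n)][:4])
E
```

```text
tray [(0.56, [266.0, 197.0])]
bin [(0.94, [170.0, 253.0])]
tin [(0.75, [170.0, 255.0]), (0.72, [180.0, 193.0])]
file1 [(0.84, [382.0, 209.0]), (0.75, [448.0, 232.0]), (0.24, [266.0, 131.0])]
file2 [(0.84, [382.0, 209.0]), (0.75, [448.0, 232.0]), (0.24, [266.0, 131.0])]
file3 [(0.84, [382.0, 209.0]), (0.75, [448.0, 232.0]), (0.24, [266.0, 131.0])]
stub [(0.8, [343.0, 218.0]), (0.49, [397.0, 265.0])]
offcut1 [(0.86, [248.0, 178.0]), (0.84, [282.0, 217.0]), (0.55, [277.0, 174.0])]
offcut2 [(0.86, [248.0, 178.0]), (0.84, [282.0, 217.0]), (0.55, [277.0, 174.0])]
offcut3 [(0.86, [248.0, 178.0]), (0.84, [282.0, 217.0]), (0.55, [277.0, 174.0])]
offcut4 [(0.86, [248.0, 178.0]), (0.84, [282.0, 217.0]), (0.55, [277.0, 174.0])]
file1_tip [(0.56, [394.0, 172.0])]
file2_tip [(0.96, [437.0, 194.0])]
file3_tip []
jar [(0.69, [265.0, 132.0])]
```

```bash
ls pics
```

```text
a_side.png
a_top.png
a_wrist.png
b_files.png
b_tray.png
```

View pics/b_tray.png

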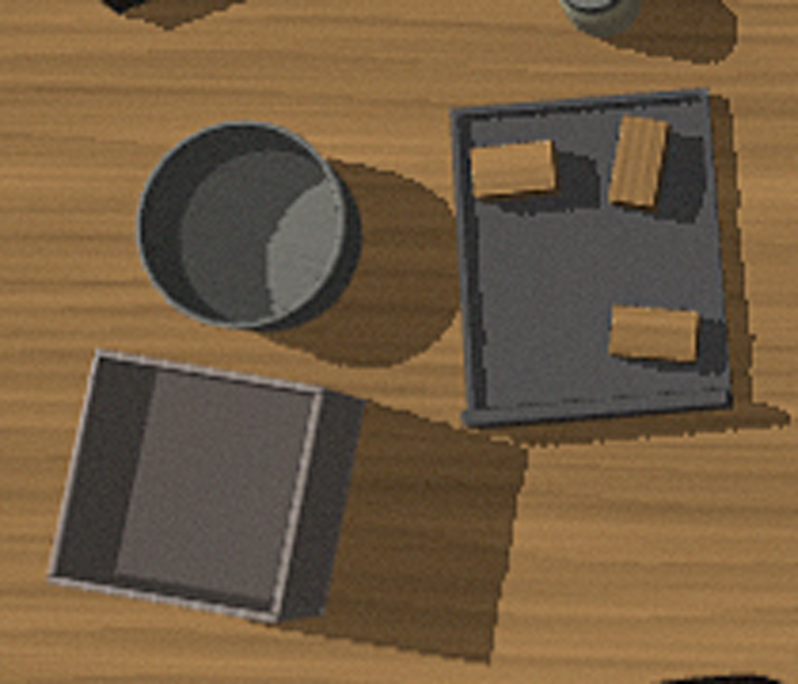

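View pics/b_files.png

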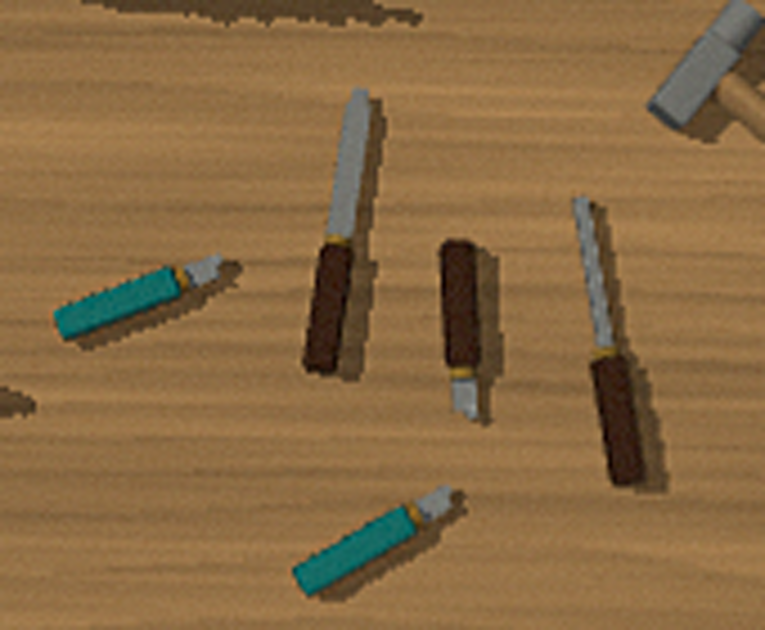

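```bash
cat >> h.py <<'E'
from scipy.optimize import least_squares
def rot2(a): return np.array([[np.cos(a),-np.sin(a)],[np.sin(a),np.cos(a)]])
def traypts(p):
    L=np.array([[116,96,16],[116,-96,16],[-122,96,45],[-122,-96,45]],float)
    W=L.copy(); W[:,:2]=L[:,:2]@rot2(p[2]).T+p[:2]; return W
def fit_tray(c,uv,p0,sel=slice(None)):
    return least_squares(lambda p:(proj(c,traypts(p)[sel])-uv).ravel(),p0)
def woodmask(c):
    h=cv2.cvtColor(c["image"],cv2.COLOR_RGB2HSV); return h
E
python3 - <<'E'
from h import *
c=optics.camera("top")
f=lambda a:np.array(a)/3.8+[110,130]-0.5+0.5/3.8
uv=f([[452,108],[708,90],[465,412+10],[733,392+12]])
s=fit_tray(c,uv,[400,100,0]); print("tray",s.x,s.fun.reshape(-1,2).round(1).tolist())
print("tin",unproj(c,f([[137,225],[347,225],[240,122],[240,328]]),75).round(1))
print("bin",unproj(c,f([[97,351],[323,388],[49,578],[278,621]]),120).round(1))
im=c["image"].copy()
q=solver.solve_ik([s.x[0]-60,s.x[1]-20,330],ori(np.pi/2)); print(q)
E
```

```text
tray [5.80155562e+02 1.37539544e+02 1.00122935e-01] [[0.1, -0.1], [0.6, -0.9], [-0.5, 1.0], [-0.1, -0.0]]
tin [[584.9 452.8  75. ]
 [587.5 303.4  75. ]
 [660.3 383.8  75. ]
 [513.1 375.1  75. ]]
bin [[491.2 458.1 120. ]
 [469.1 302.5 120. ]
 [338.3 480.7 120. ]
 [313.4 324.8 120. ]]
[-4.54032551e-03 -3.02724436e-03  1.52632381e+00 -4.44089210e-16
  1.61829609e+00 -1.57533665e+00]
```

```bash
python3 - <<'E'
from h import *
r.goto([500,120,330],ori(np.pi/2))
c=optics.camera("wrist"); save(c,"c_w",None,1.25); print(c["world_from_camera"].round(2))
print(r.observe()["clock"])
E
```

```text
[[ 0.0000e+00 -9.5000e-01 -3.2000e-01  4.1666e+02]
 [ 1.0000e+00  0.0000e+00  0.0000e+00  1.2007e+02]
 [-0.0000e+00 -3.2000e-01  9.5000e-01  4.9849e+02]
 [ 0.0000e+00  0.0000e+00  0.0000e+00  1.0000e+00]]
3.725
```

View pics/c_w.png

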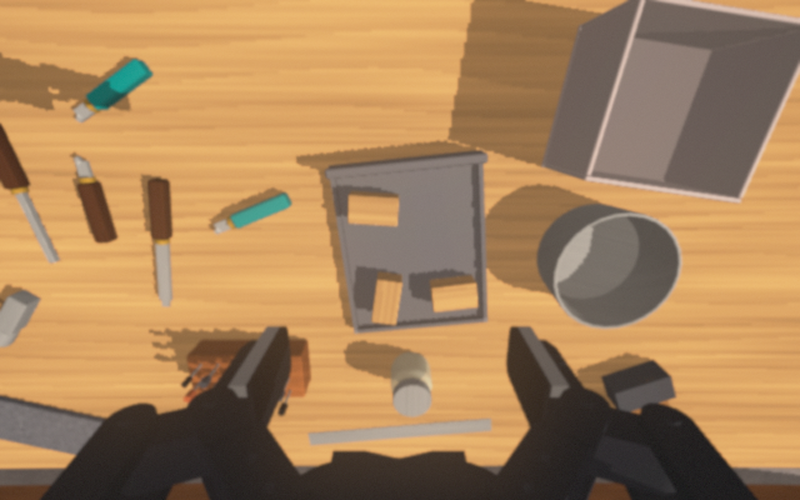

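```bash
python3 - <<'E'
from h import *
c=optics.camera("wrist"); save(c,"c_t",(255,115,400,270),3.8)
np.save("cw.npy",c,allow_pickle=True)
p=[580,137.5,.1]
im=cv2.resize(c["image"][115:270,255:400,::-1],None,fx=3.8,fy=3.8,interpolation=cv2.INTER_CUBIC)
def dr(p,col):
    L=np.array([[116,96,16],[116,-96,16],[-122,-96,45],[-122,96,45],[-110,90,8],[110,90,8],[110,-90,8],[-110,-90,8]],float)
    W=L.copy(); W[:,:2]=L[:,:2]@rot2(p[2]).T+p[:2]
    uv=(proj(c,W)-[255,115]+.5)*3.8
    for s in(uv[:4],uv[4:]): cv2.polylines(im,[s.astype(int)],True,col,1)
dr(p,(0,0,255)); cv2.imwrite("pics/c_t2.png",im)
E
```

```text
(no output)
```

View pics/c_t2.png

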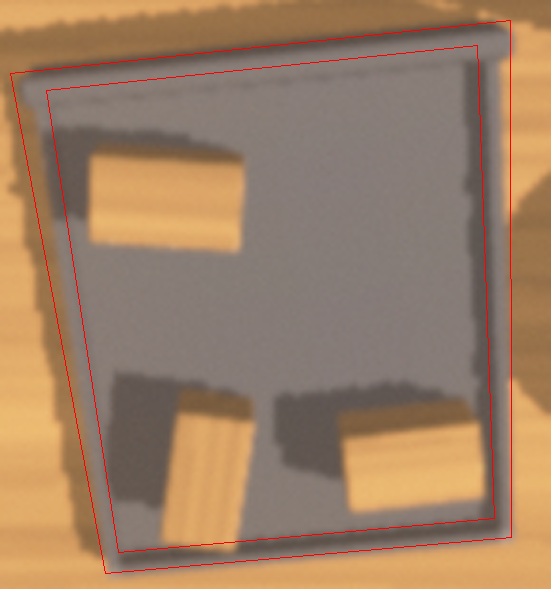

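```bash
python3 - <<'E'
from h import *
c=optics.camera("wrist")
bx=[(255,245),(365,240),(255,115),(365,110)]
t=[cv2.resize(c["image"][y:y+30,x:x+37,::-1],None,fx=10,fy=10,interpolation=cv2.INTER_NEAREST) for x,y in bx]
cv2.imwrite("pics/c_corn.png",np.vstack([np.hstack([t[2],t[3]]),np.hstack([t[0],t[1]])]))
E
```

```text
(no output)
```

View pics/c_corn.png

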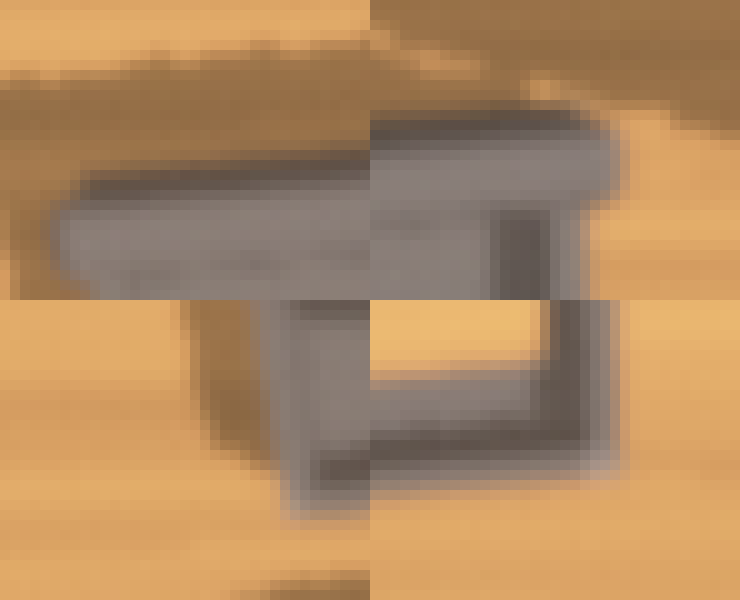

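```bash
python3 - <<'E'
from h import *
c=optics.camera("wrist")
uv=np.array([[389.8,257.8],[284,266.7],[390,123],[260.7,135.3]])-.5
s=fit_tray(c,uv,[580,137,.1]); print(s.x,s.fun.reshape(-1,2).round(2).tolist())
# free height/scale variation
print(unproj(c,uv,[16,16,45,45]).round(1))
E
```

```text
[5.82663000e+02 1.39728185e+02 9.38063941e-02] [[0.33, 0.18], [-0.51, 0.21], [1.19, -0.35], [-1.06, 0.28]]
[[688.8 245.6  16. ]
 [706.7  56.   16. ]
 [452.7 222.2  45. ]
 [469.8  34.3  45. ]]
```

```bash
cat >> h.py <<'E'
TRAY=np.array([581.7,139.0,0.095]); TIN=np.array([586.5,378.]); BIN=np.array([403.,391.]); BINYAW=-0.145
def t2w(xy): return rot2(TRAY[2])@np.array(xy,float)+TRAY[:2]
def w2t(xy): return rot2(TRAY[2]).T@(np.array(xy,float)-TRAY[:2])
def rects(c,mask,z,amin=200):
    out=[]
    cs,_=cv2.findContours(mask.astype(np.uint8),cv2.RETR_EXTERNAL,cv2.CHAIN_APPROX_NONE)
    for k in cs:
        if len(k)<8: continue
        P=unproj(c,k[:,0,:],z)[:,:2].astype(np.float32)
        (x,y),(w,h),a=cv2.minAreaRect(P); a=np.radians(a)
        if w<h: w,h,a=h,w,a+np.pi/2
        if w*h<amin: continue
        out.append((x,y,w,h,(a+np.pi/2)%np.pi-np.pi/2,k[:,0,:].mean(0)))
    return out
def traypoly(c,m=0,z=8):
    L=np.array([[-110-m,-90-m],[110+m,-90-m],[110+m,90+m],[-110-m,90+m]],float)
    W=np.c_[[t2w(l) for l in L],np.full(4,z)]
    M=np.zeros((400,640),np.uint8); cv2.fillPoly(M,[proj(c,W).round().astype(int)],1); return M>0
def offcuts(c,vmin=150):
    hsv=cv2.cvtColor(c["image"],cv2.COLOR_RGB2HSV)
    m=traypoly(c,0)&(hsv[...,1]>80)&(hsv[...,2]>vmin)
    return rects(c,m,38,600)
def handles(c,z=20):
    hsv=cv2.cvtColor(c["image"],cv2.COLOR_RGB2HSV)
    m=(hsv[...,2]<115)&(hsv[...,1]>85)
    m=cv2.morphologyEx(m.astype(np.uint8),cv2.MORPH_OPEN,np.ones((3,3)))
    return [q for q in rects(c,m,z,800) if 60<q[2]<115 and 12<q[3]<32]
E
python3 - <<'E'
from h import *
for n in ("wrist","top"):
    c=optics.camera(n)
    for q in offcuts(c,150 if n=="wrist" else 110): print(n,"off",np.round(q[:5],2),q[5].round(),w2t(q[:2]).round(1))
    for q in handles(c): print(n,"han",np.round(q[:5],2),q[5].round())
c=optics.camera("wrist"); hsv=cv2.cvtColor(c["image"],cv2.COLOR_RGB2HSV)
for u,v in [(130,165),(77,168),(10,125),(130,190)]: print(hsv[v,u])
c=optics.camera("top"); hsv=cv2.cvtColor(c["image"],cv2.COLOR_RGB2HSV)
for u,v in [(383,218),(412,215),(245,174)]: print(hsv[v,u])
E
```

```text
wrist off [639.57 193.93  61.85  38.4   -1.44] [363. 237.] [62.8 49.2]
wrist off [ 6.4691e+02  1.0302e+02  6.6140e+01  3.5570e+01 -1.4000e-01] [309. 241.] [ 61.5 -42. ]
wrist off [521.39  88.33  62.65  36.65   1.51] [298. 168.] [-64.8 -44.7]
wrist han [1003.96 -502.95   90.02   30.72    1.55] [ 18. 393.]
wrist han [ 5.2769e+02 -2.6477e+02  7.4550e+01  2.9320e+01  6.0000e-02] [ 77. 168.]
wrist han [ 5.2380e+02 -1.8526e+02  7.8710e+01  2.5360e+01 -1.4000e-01] [127. 166.]
top off [516.63  88.36  62.56  32.86  -1.55] [283. 218.] [-69.6 -44.2]
top off [ 6.4455e+02  1.0375e+02  6.2830e+01  3.2940e+01 -1.4000e-01] [277. 172.] [ 59.2 -41. ]
top han [ 1.9635e+02 -7.4797e+02  1.1194e+02  2.9140e+01  7.0000e-02] [588. 343.]
top han [506.41 288.03  72.61  27.77  -1.55] [209. 220.]
top han [8.9616e+02 5.1528e+02 7.3450e+01 1.4680e+01 3.1000e-01] [138.  84.]
[ 12 148 107]
[ 12 155 102]
[ 11 149  77]
[ 13 147 116]
[  5 143  59]
[ 11 172  55]
[168  26  49]
```

```bash
cat >> h.py <<'E'
def pick_ori(pos,th):
    best=None
    for t in (th,th+np.pi):
        q=solver.solve_ik(list(pos),ori(t))
        if q is None: continue
        cur=r.observe()["joints"]; s=abs(q[5]) + 0.5*np.max(np.abs(np.array(q)-cur))
        if best is None or s<best[0]: best=(s,ori(t),t,q)
    return best
def grasp(x,y,th,z,hz=170,effort=60):
    b=pick_ori([x,y,z],th); o=b[1]
    r.goto([x,y,hz],o); r.servo_line([x,y,z],None,150)
    close_gripper(effort); g0=r.observe()["finger_gap"]
    r.servo_line([x,y,hz],None,200); s=r.observe()
    print("gap",round(g0,1),round(s["finger_gap"],1),"F",s["ft_force"].round(1),"t",round(s["clock"],1),"q6",round(s["joints"][5],2))
    return o,b[2],s["finger_gap"]
E
python3 - <<'E'
from h import *
gripper_open()
x,y=638.5,194
o,t,g=grasp(x,y,-1.44+np.pi/2,12)
if g>20:
    b=pick_ori([BIN[0],BIN[1],200],BINYAW)
    r.goto([BIN[0]+30,BIN[1],220],b[1]); r.servo_line([BIN[0]+20,BIN[1],115],None,200)
    print(r.observe()["finger_gap"]); gripper_open(); r.servo_line([BIN[0]+20,BIN[1],220],None,250)
    c=optics.camera("top"); save(c,"d_top",(110,130,470,310),2.2); print(r.observe()["clock"])
E
```

```text
gap 0.2 -0.1 F [0.7 0.5 0.8] t 8.6 q6 -0.02
```

```bash
python3 - <<'E'
from h import *
gripper_open()
c=optics.camera("top"); save(c,"d_top",(110,130,470,310),2.2)
r.goto([500,120,330],ori(np.pi/2))
c=optics.camera("wrist"); save(c,"d_w",(200,90,600,300),2)
for q in offcuts(c): print("off",np.round(q[:5],2),q[5].round(),w2t(q[:2]).round(1))
print(r.observe()["clock"])
E
```

```text
off [639.51 193.94  61.91  38.44  -1.44] [363. 238.] [62.8 49.2]
off [ 6.4672e+02  1.0300e+02  6.6030e+01  3.5640e+01 -1.4000e-01] [308. 241.] [ 61.3 -42. ]
off [521.4   87.98  63.17  36.76   1.5 ] [298. 168.] [-64.9 -45.1]
10.85
```

View pics/d_w.png

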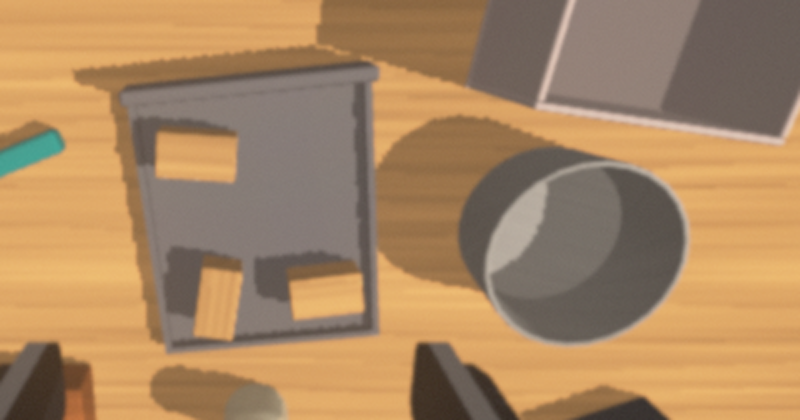

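View pics/d_top.png

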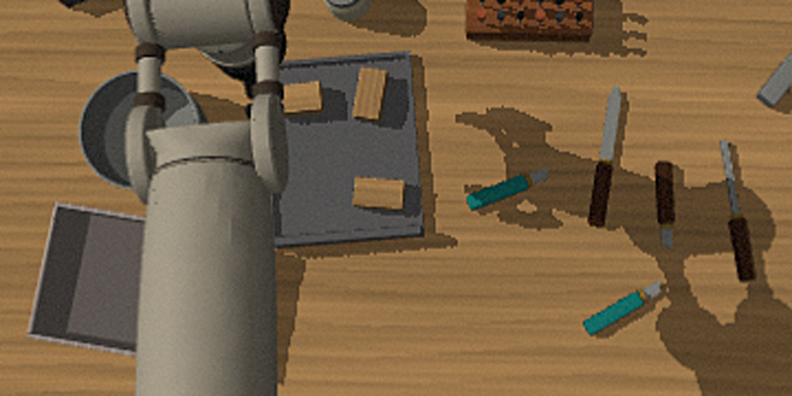

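```bash
python3 - <<'E'
from h import *
x,y=638.5,194
b=pick_ori([x,y,12],-1.44+np.pi/2); print(b[2],b[3])
r.goto([x,y,170],b[1]); s=r.observe(); print(s["tcp_pos"],s["joints"].round(2),R.from_quat(s["orientation"]).as_matrix().round(2).tolist())
c=optics.camera("wrist"); save(c,"e_w",None,1.2)
c2=optics.camera("side"); save(c2,"e_s",(150,100,450,300),2.5)
uv=proj(c,[[x,y,38],[x,y,12],s["tcp_pos"]]); print(uv)
E
```

```text
0.1307963267948966 [ 1.14318857e-01  5.89054002e-01  1.44808902e+00 -4.44089210e-16
  1.10444963e+00 -1.64774701e-02]
[638.71954072 193.96576159 170.48430374] [ 0.11  0.42  1.35 -0.    1.37 -0.02] [[0.0, 0.99, 0.13], [0.0, 0.13, -0.99], [-1.0, 0.0, 0.0]]
[[318.26975825 182.75524644]
 [318.28358745 176.41112839]
 [318.49039001 241.09661312]]
```

View pics/e_w.png

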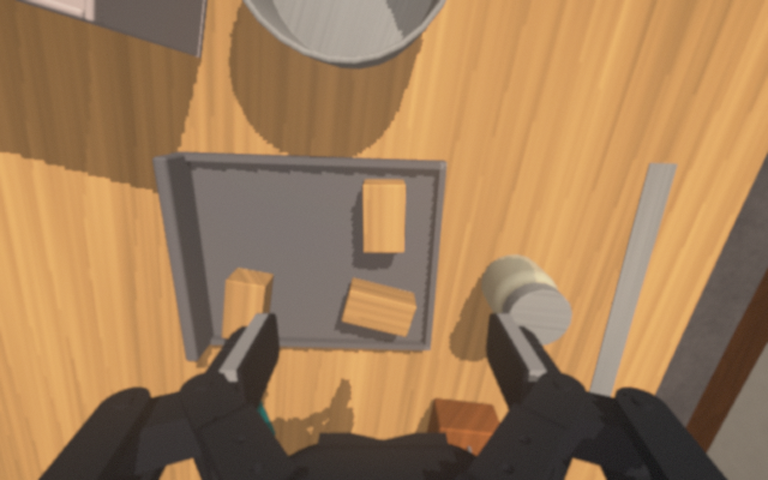

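```bash
python3 - <<'E'
from h import *
x,y=638.5,194
s=r.observe(); Rm=R.from_quat(s["orientation"]).as_matrix()
c=optics.camera("wrist")
print(proj(c,[s["tcp_pos"]+Rm@np.array([-13,d,0]) for d in (-43,43)]))
r.servo_line([x,y,60],None,150)
c=optics.camera("wrist"); save(c,"f_w1",None,.9)
r.servo_line([x,y,20],None,150); s=r.observe(); print(s["tcp_pos"],s["ft_force"])
c=optics.camera("wrist"); save(c,"f_w2",None,.9)
c2=optics.camera("side"); save(c2,"f_s",(150,100,450,300),2.5)
E
python3 -c "
import cv2,numpy as np
cv2.imwrite('pics/f_w.png',np.hstack([cv2.imread('pics/f_w1.png')[:,80:480],cv2.imread('pics/f_w2.png')[:,80:480]]))"
```

```text
[[243.3398756  251.42182543]
 [393.55268076 251.33205123]]
[638.26654039 194.01492614  19.95777885] [0.08868378 0.09687083 0.40910676]
```

View pics/f_w.png

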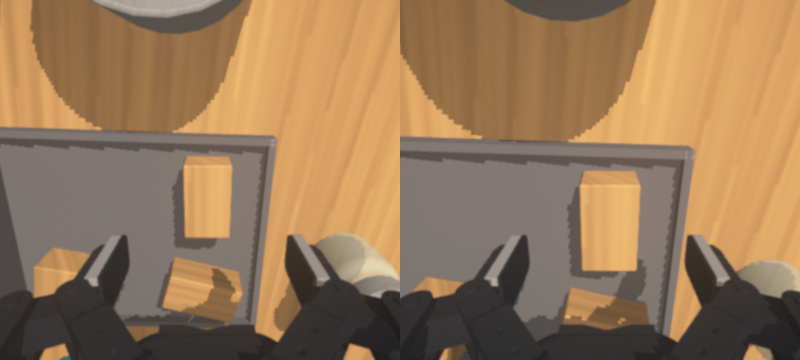

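View pics/f_s.png

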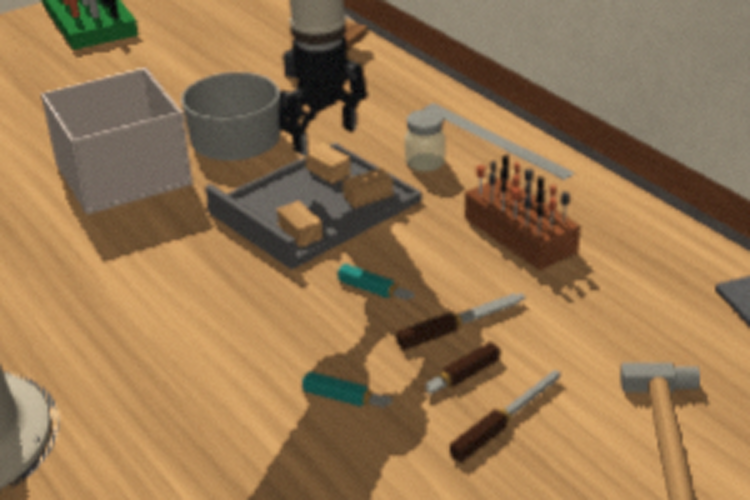

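```bash
python3 - <<'E'
from h import *
x,y=638.5,194
s=r.observe(); Rm=R.from_quat(s["orientation"]).as_matrix(); T=s["tcp_pos"]
for n in("side","top","wrist"):
    c=optics.camera(n); im=c["image"][:,:,::-1].copy()
    P=[[x,y,38],T]+[T+Rm@np.array([-13,d,0]) for d in (-43,43)]
    k=5 if n!="wrist" else 2; uv=proj(c,P); c0=uv[0].astype(int); w=75 if n!="wrist" else 150
    x0,y0=max(c0[0]-w,0),max(c0[1]-w,0); im=im[y0:y0+2*w,x0:x0+2*w]
    im=cv2.resize(im,None,fx=k,fy=k)
    for (u,v),col in zip(uv,[(0,255,0),(0,0,255),(255,0,0),(255,0,0)]): cv2.circle(im,(int((u-x0+.5)*k),int((v-y0+.5)*k)),4,col,-1)
    cv2.imwrite(f"pics/g_{n}.png",cv2.resize(im,None,fx=.53,fy=.53) if n!="side" else im)
E
```

```text
(no output)
```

View pics/g_side.png

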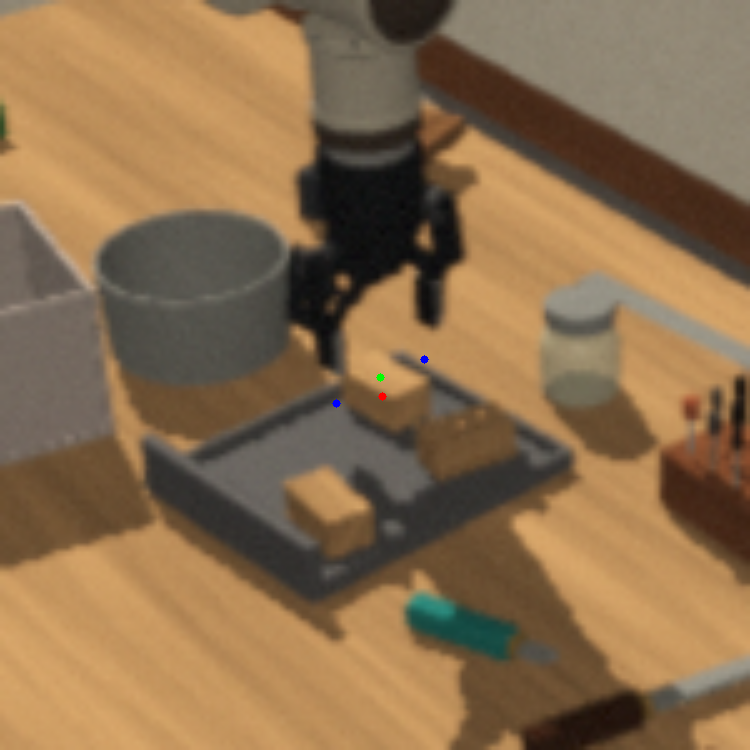

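View pics/g_top.png

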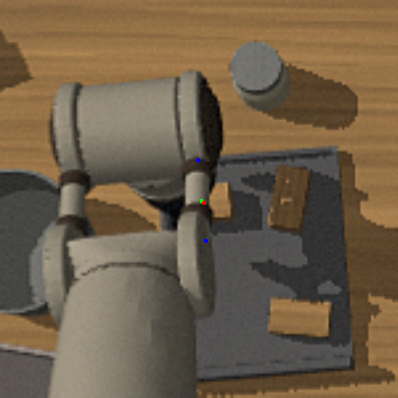

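View pics/g_wrist.png

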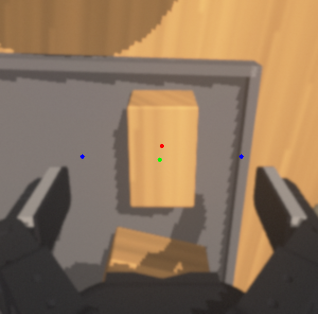

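```bash
cat >> h.py <<'E'
def mark(c,P,name,k,w):
    im=c["image"][:,:,::-1]; uv=proj(c,P); c0=uv[0].astype(int)
    x0,y0=max(c0[0]-w,0),max(c0[1]-w,0); im=cv2.resize(im[y0:y0+2*w,x0:x0+2*w],None,fx=k,fy=k)
    for (u,v),col in zip(uv,[(0,0,255),(0,255,0),(255,0,0),(255,0,0)]): cv2.circle(im,(int((u-x0+.5)*k),int((v-y0+.5)*k)),3,col,-1)
    cv2.imwrite(f"pics/{name}.png",im); print(name,"origin",x0,y0,"k",k)
E
python3 - <<'E'
from h import *
r.servo_line([638.5,194,150],None,200); close_gripper(40)
s=r.observe(); Rm=R.from_quat(s["orientation"]).as_matrix(); T=s["tcp_pos"]; print(T,s["finger_gap"])
P=[T,T+Rm@[-19,0,0]]
mark(optics.camera("side"),P,"i_s",8,35)
c=optics.camera("wrist");mark(c,P,"i_w",3,100)
E
```

```text
[638.52766664 194.00813049 150.05482456] 0.11628030451414677
i_s origin 242 99 k 8
i_w origin 218 141 k 3
```

View pics/i_s.png

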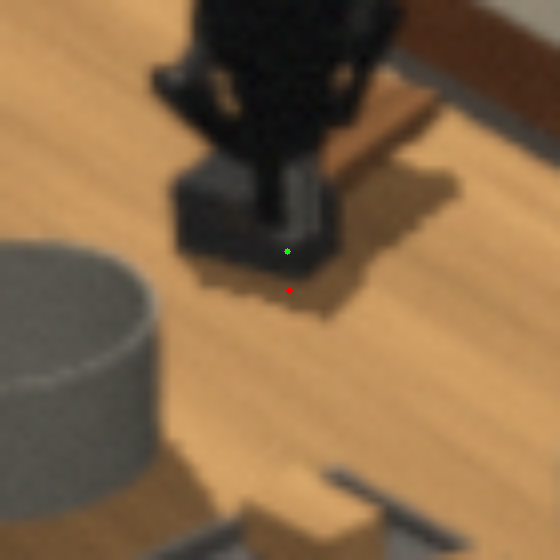

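View pics/i_w.png

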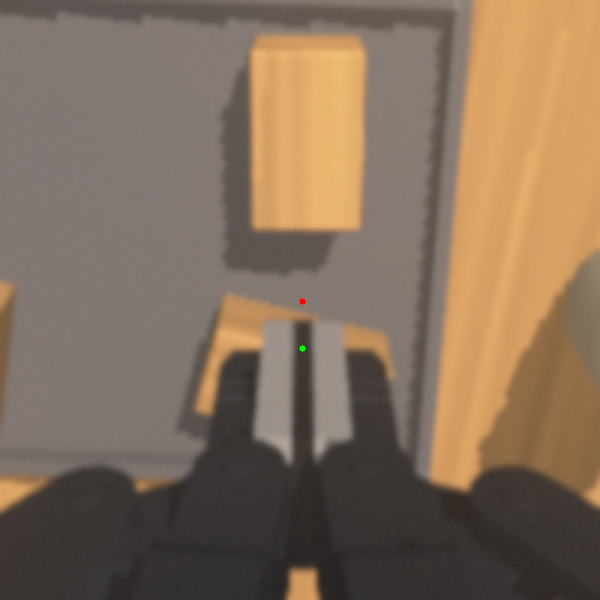

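The grip missed because the fingertips appear about 20 mm above the reported TCP. I'll calibrate with a gentle touch of the closed fingers on the empty tray floor.

```bash
python3 - <<'E'
from h import *
x,y=t2w([0,10]); 
r.goto([x,y,60],ori(np.pi/2+TRAY[2])); r.servo_line([x,y,20],None,100)
r.hold(.3); f0=r.observe()["ft_force"]; print(f0)
z=20
while z>-25:
    z-=2; r.servo_line([x,y,z],None,40); s=r.observe(); f=s["ft_force"]-f0
    if z<10: print(z,s["tcp_pos"][2].round(1),f.round(1))
    if abs(f[2])>4: break
c=optics.camera("side"); mark(c,[s["tcp_pos"]],"j_s",8,35)
c=optics.camera("wrist"); save(c,"j_w",None,1)
r.servo_line([x,y,60],None,100)
print(r.observe()["clock"])
E
```

```text
[-0.0167776   0.01607814  0.07881888]
8 7.8 [ 0.3  0.8 -0.9]
6 5.8 [-0.2  0.1  0.5]
4 3.8 [-0.5  0.3 -1. ]
2 1.8 [-0.6  0.1  0. ]
0 -0.2 [-0.1  0.1  0.3]
-2 -2.2 [ 0.2  0.3 -0.4]
-4 -4.2 [ 0.2 -0.6  0.1]
-6 -6.2 [-0.4  0.6  0.2]
-8 -8.2 [0.2 0.1 0.5]
-10 -10.2 [-0.2  0.5  0.1]
-12 -12.2 [ 0.4  0.3 -0.1]
-14 -14.2 [-0.4 -0.3 -0.3]
-16 -16.2 [ 0.5 -0.1 -0.3]
-18 -17.2 [-0.4  0.7  4.4]
j_s origin 239 150 k 8
23.7083
```

View pics/j_s.png

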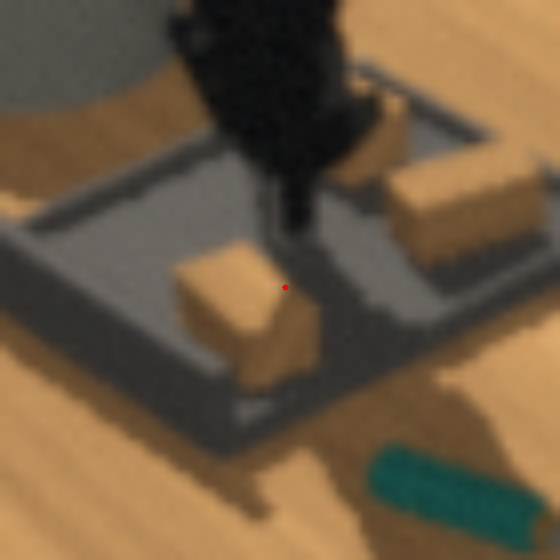

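View pics/j_w.png

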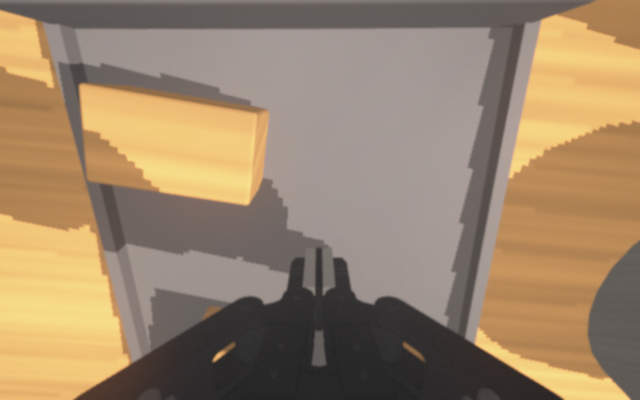

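```bash
python3 - <<'E'
from h import *
s=r.observe(); Rm=R.from_quat(s["orientation"]).as_matrix(); T=s["tcp_pos"]
P=[T+Rm@[-25,0,0],T+Rm@[-25,0,11],T+Rm@[-25,0,-11]]
c=optics.camera("wrist"); print(proj(c,P)); mark(c,P,"k_w",4,70)
c=optics.camera("side"); mark(c,P,"k_s",8,35)
E
python3 -c "
import cv2,numpy as np
cv2.imwrite('pics/k.png',cv2.resize(np.hstack([cv2.imread('pics/k_w.png'),cv2.imread('pics/k_s.png')]),None,fx=.7,fy=.7))"
```

```text
[[317.74756831 261.35105106]
 [317.7822276  279.12389668]
 [317.71131587 242.79842002]]
k_w origin 247 191 k 4
k_s origin 237 126 k 8
```

View pics/k.png

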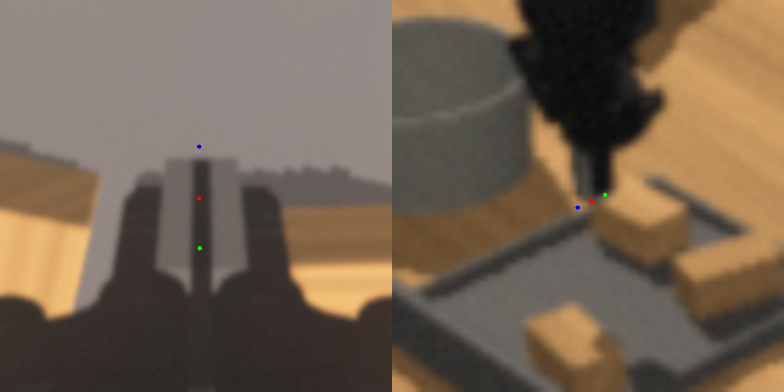

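```bash
cat >> h.py <<'E'
DZ=-25.0   # measured: real fingertips are 25 mm behind the reported TCP (touch test)
def grasp(x,y,th,zt,hz=170,effort=60):
    z=zt+DZ; hz=hz+DZ
    b=pick_ori([x,y,z],th); o=b[1]
    r.goto([x,y,hz],o); r.servo_line([x,y,z],None,150)
    s=r.observe(); print("down tip",s["tcp_pos"].round(1),s["ft_force"].round(1))
    close_gripper(effort); g0=r.observe()["finger_gap"]
    r.servo_line([x,y,hz],None,200); s=r.observe()
    print("gap",round(g0,1),round(s["finger_gap"],1),"F",s["ft_force"].round(1),"t",round(s["clock"],1),"q6",round(s["joints"][5],2))
    return o,b[2],s["finger_gap"]
def tobin(dx=0,dy=0):
    p=BIN+[dx,dy]
    b=pick_ori([*p,190],BINYAW)
    r.goto([*p,230+DZ],b[1]); r.servo_line([*p,115+DZ],None,200)
    print("gap",r.observe()["finger_gap"]); gripper_open(); r.servo_line([*p,230+DZ],None,250)
E
python3 - <<'E'
from h import *
gripper_open()
o,t,g=grasp(639,194,-1.44+np.pi/2,12)
if g>20:
    tobin(25,0)
    r.goto([500,120,330],ori(np.pi/2))
    c=optics.camera("wrist"); save(c,"l_w",None,1.2)
    for q in offcuts(c): print("off",np.round(q[:5],2),q[5].round(),w2t(q[:2]).round(1))
    print(r.observe()["clock"])
E
```

```text
down tip [640.2 194.2 -11.6] [ 0.5  0.4 -0.3]
gap 34.8 35.0 F [-0.8  0.7 -0.3] t 28.7 q6 -0.02
gap 34.8636498387976
off [ 6.4699e+02  1.0330e+02  6.5970e+01  3.5670e+01 -1.7000e-01] [308. 241.] [ 61.6 -41.7]
off [521.46  88.07  62.99  36.84   1.51] [298. 169.] [-64.8 -45. ]
33.6833
```

View pics/l_w.png

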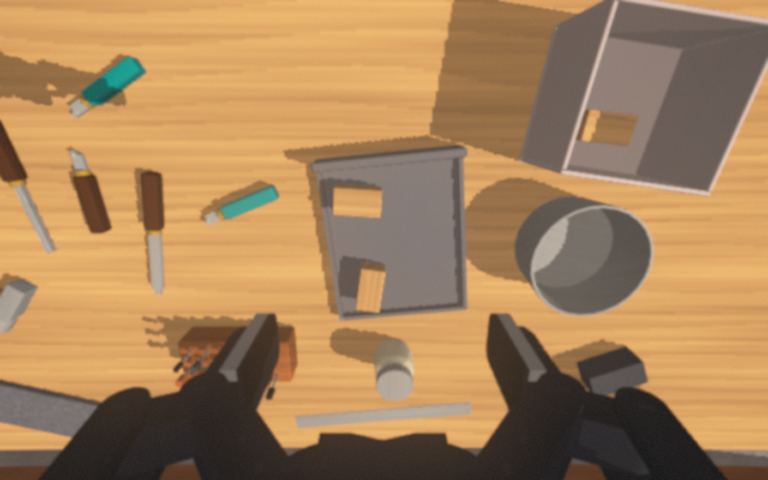

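The first offcut is in the bin at (608,127) in the enlarged view. Two are left in the tray, at (370,288) and (357,202).

```bash
python3 - <<'E'
from h import *
o,t,g=grasp(646.5,103.2,-.15+np.pi/2,12)
if g>20:
    tobin(-25,15)
    o,t,g=grasp(520.5,88.2,1.51,12)
    if g>40: tobin(0,35)
r.goto([500,120,330],ori(np.pi/2))
c=optics.camera("wrist"); save(c,"m_w",None,1.2)
for q in offcuts(c): print("off",np.round(q[:5],2),q[5].round(),w2t(q[:2]).round(1))
print(r.observe()["clock"])
E
```

```text
down tip [647.7 103.2 -11.5] [ 0.4  0.5 -0. ]
gap 33.0 33.3 F [-1.   0.4 -0.8] t 37.3 q6 -1.45
gap 32.68570554321312
down tip [521.5  88.2 -12. ] [ 0.  -1.5 -0.3]
gap 60.8 61.2 F [ 0.6  0.2 -1.2] t 44.9 q6 1.57
gap 61.13158686604637
50.025
```

View pics/m_w.png

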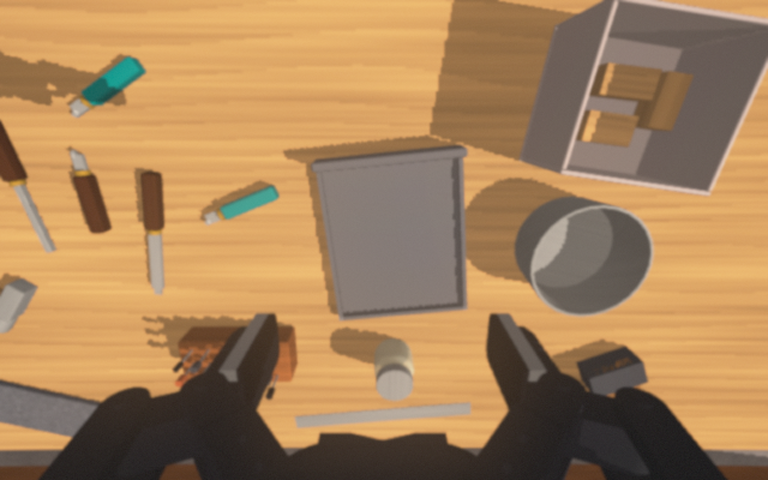

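The tray is empty, and all three offcuts are in the bin. The next view is over the files.

```bash
python3 - <<'E'
from h import *
r.goto([460,-215,280],ori(np.pi/2))
c=optics.camera("wrist"); save(c,"n_w",None,1.25)
hsv=cv2.cvtColor(c["image"],cv2.COLOR_RGB2HSV)
for q in handles(c): print("han",np.round(q[:5],3),q[5].round())
for n in("stub","file1","file2","file1_tip","file2_tip"):
  print(n,[(round(d["conf"],2),np.round(d["uv"]).tolist(),unproj(c,d["uv"],10 if "tip" not in n else 10)[0].round(0).tolist()) for d in nets.landmark_of(c,n)][:5])
E
```

```text
han [ 5.27917e+02 -2.70970e+02  7.49680e+01  1.99650e+01  4.70000e-02] [280. 202.]
han [ 5.23209e+02 -1.91431e+02  7.97850e+01  1.94780e+01 -1.35000e-01] [334. 199.]
han [ 4.57939e+02 -3.66349e+02  7.78580e+01  2.29750e+01  1.62000e-01] [211. 155.]
stub [(0.7, [309.0, 108.0], [392.0, -227.0, 10.0]), (0.61, [402.0, 202.0], [530.0, -86.0, 10.0]), (0.57, [281.0, 188.0], [508.0, -270.0, 10.0])]
file1 [(0.75, [335.0, 216.0], [552.0, -189.0, 10.0]), (0.56, [213.0, 175.0], [488.0, -370.0, 10.0])]
file2 [(0.75, [335.0, 216.0], [552.0, -189.0, 10.0]), (0.56, [213.0, 175.0], [488.0, -370.0, 10.0])]
file1_tip [(0.73, [321.0, 278.0], [664.0, -210.0, 10.0])]
file2_tip []
```

View pics/n_w.png

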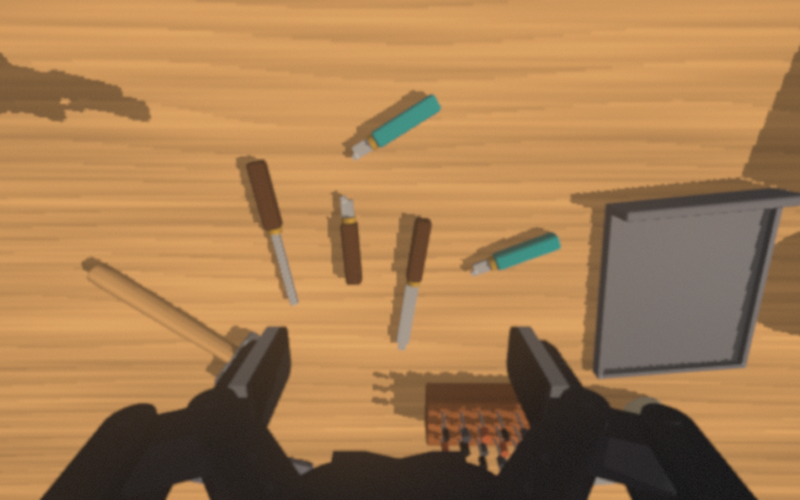

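Three objects have the stub's shape: the dark-brown one at (350,240) in the enlarged view, and turquoise ones at (405,122) and (525,250). The brown one fits, with its dark wood handle and short stump (stump end at about (345,205)). The two turquoise ones are the named look-alikes. I'll confirm with one crop before picking it up.

```bash
python3 - <<'E'
from h import *
c=optics.camera("wrist"); save(c,"o_w",(180,100,380,290),4)
E
```

```text
(no output)
```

View pics/o_w.png

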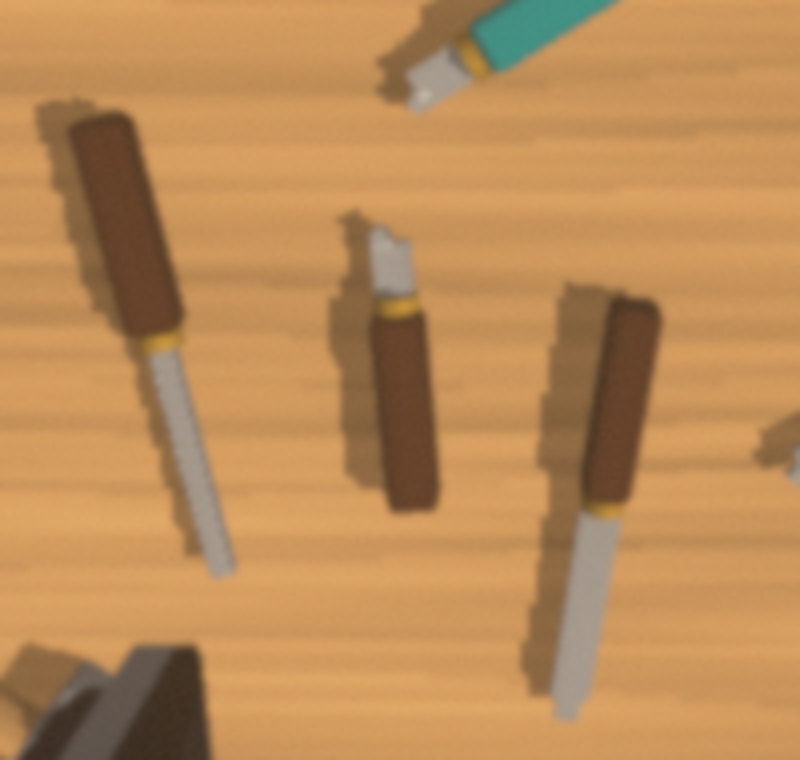

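The brown stub is confirmed. The flat-bladed file on the right is file1 and the square-bladed one on the left is file2.

```bash
python3 - <<'E'
from h import *
o,t,g=grasp(515,-271.5,0.047+np.pi/2,3)
if g>12:
    b=pick_ori([*TIN,150],t)
    r.goto([*TIN,170+DZ],b[1]); r.servo_line([*TIN,45+DZ],None,200); print(r.observe()["finger_gap"])
    gripper_open(); r.servo_line([*TIN,170+DZ],None,250)
r.goto([500,120,330],ori(np.pi/2))
c=optics.camera("wrist"); save(c,"p_w",None,1.2)
print(r.observe()["clock"])
for q in handles(c): print("han",np.round(q[:5],3),q[5].round())
E
```

```text
down tip [ 515.8 -272.2  -20.9] [-0.7 -0.2  0.8]
gap 18.5 18.6 F [-0.6 -0.  -0.9] t 57.1 q6 0.83
18.74484665884339
62.8333
han [1002.032  741.771   90.482   27.726   -1.553] [620. 394.]
han [1001.158 -499.479   86.734   30.48     1.555] [ 18. 393.]
han [5.79689e+02 3.73862e+02 7.13670e+01 2.38150e+01 9.00000e-03] [472. 201.]
han [ 5.14013e+02 -2.17615e+02  8.01310e+01  2.65080e+01 -2.62000e-01] [104. 160.]
han [ 4.65372e+02 -3.47303e+02  6.97310e+01  2.87020e+01 -3.25000e-01] [  6. 130.]
```

View pics/p_w.png

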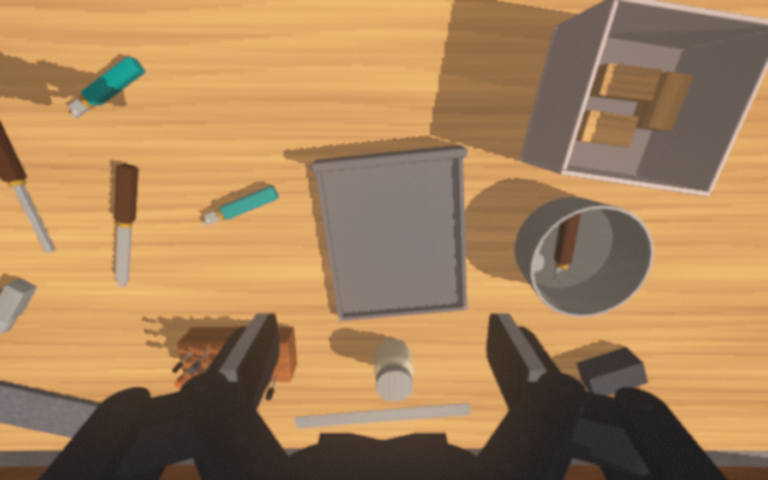

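The stub is in the tin at (567,245). File1 has been knocked aside, so I'll measure it again before the grasp.

```bash
cat >> h.py <<'E'
def filepose(c,q):
    d=np.array([np.cos(q[4]),np.sin(q[4])])
    hsv=cv2.cvtColor(c["image"],cv2.COLOR_RGB2HSV)
    butt=np.array(q[:2])-d*q[2]/2
    return butt+d*65, q[4], butt
def place(tx,ty,t,yaw,zt_g,tcpz):
    p=t2w([tx,ty]); th=t+(TRAY[2]-yaw); o=ori(th)
    r.goto([*p,150+DZ],o); r.servo_line([*p,40+DZ],None,200)
    g=r.observe()["finger_gap"]; print("gap before place",g)
    r.servo_line([*p,tcpz],None,60); s=r.observe(); print(s["tcp_pos"].round(1),s["ft_force"].round(1))
    return g
E
python3 - <<'E'
from h import *
r.goto([460,-215,280],ori(np.pi/2))
c=optics.camera("wrist"); save(c,"q_w",(180,100,380,290),3)
for q in handles(c):
    P,y,b=filepose(c,q); print(np.round(q[:5],3),q[5].round(),P.round(1),proj(c,[[*P,10],[*(P+115*np.array([np.cos(y),np.sin(y)])),10]]).round().tolist())
print([(round(d["conf"],2),np.round(d["uv"]).tolist()) for n in("file1","file1_tip","file2_tip") for d in nets.landmark_of(c,n)])
E
```

```text
[ 697.767 -436.979  112.798   23.668   -0.726] [182. 300.] [ 704.2 -442.7] [[184.0, 299.0], [148.0, 339.0]]
[ 5.13372e+02 -2.23666e+02  7.98200e+01  1.90340e+01 -2.60000e-01] [312. 193.] [ 537.6 -230.1] [[308.0, 207.0], [291.0, 270.0]]
[ 4.57918e+02 -3.66105e+02  7.79170e+01  2.30830e+01  1.51000e-01] [211. 155.] [ 483.7 -362.2] [[218.0, 173.0], [236.0, 242.0]]
[(0.93, [308.0, 209.0]), (0.65, [217.0, 172.0]), (0.84, [289.0, 275.0]), (0.5, [214.0, 174.0]), (0.57, [232.0, 247.0])]
```

View pics/q_w.png

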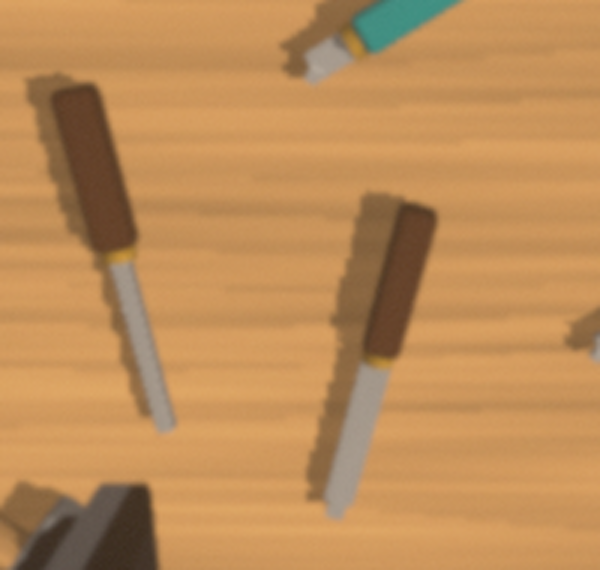

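```bash
python3 - <<'E'
from h import *
yaw=-0.26
o,t,g=grasp(538.5,-230,yaw+np.pi/2,3)
if g>12:
    c=optics.camera("wrist"); save(c,"r_hold",None,.6)
    g=place(-25,-40,t,yaw,3,3+8+1+DZ)
    if g>12:
        gripper_open(); p=r.observe()["tcp_pos"]; r.servo_line([p[0],p[1],150+DZ],None,150)
r.goto([500,120,330],ori(np.pi/2))
c=optics.camera("wrist"); save(c,"r_w",None,1.2)
print(r.observe()["clock"])
for q in handles(c): P,y,b=filepose(c,q); print(np.round(q[:5],3),q[5].round(),w2t(P).round(1))
E
```

```text
down tip [ 539.4 -230.6  -20.8] [ 0.2  1.  -0.3]
gap 18.4 18.4 F [ 0.4  0.3 -1.6] t 67.9 q6 -1.92
gap before place 19.00942096589204
[560.2  96.9 -13.6] [-0.6 -0.6 -1.1]
73.1083
[999.257 739.139  88.013  27.558  -1.554] [620. 394.] [471.  536.9]
[ 999.588 -499.728   84.458   27.626    1.554] [ 18. 394.] [ 358.  -652.9]
[1001.722  472.74    69.713   30.484   -1.561] [487. 394.] [447.2 262.4]
[ 5.78659e+02  3.73434e+02  7.13970e+01  2.40590e+01 -8.00000e-03] [473. 201.] [ 48.4 230.7]
[5.36111e+02 9.47750e+01 7.84040e+01 1.88480e+01 8.40000e-02] [303. 175.] [-23.8 -40. ]
[ 4.65719e+02 -3.47047e+02  6.92460e+01  3.01110e+01 -3.25000e-01] [  7. 131.] [-133.8 -485.2]
```

View pics/r_w.png

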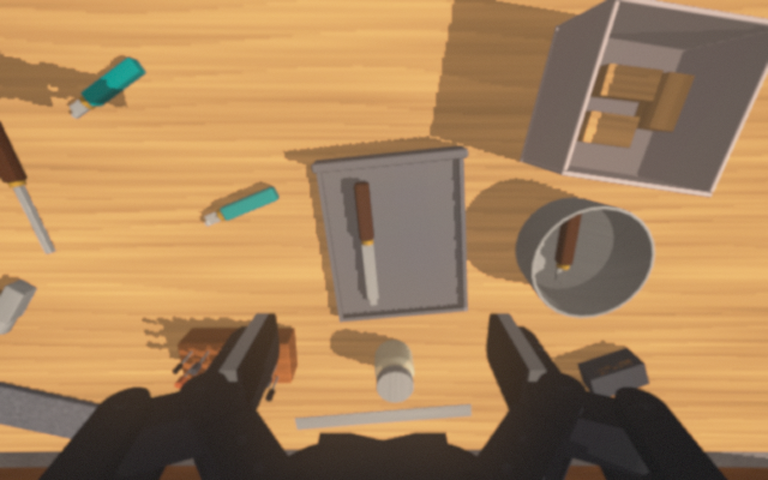

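View pics/r_hold.png

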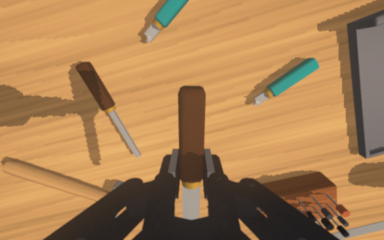

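File1 lies in the tray at about (-24,-40) in the tray frame, within 1° of the tray's direction. File2 is next, with a closer look first.

```bash
python3 - <<'E'
from h import *
r.goto([400,-360,250],ori(np.pi/2))
c=optics.camera("wrist"); save(c,"s_w",None,1.2)
for q in handles(c):
    P,y,b=filepose(c,q); print(np.round(q[:5],3),q[5].round(),P.round(1),proj(c,[[*P,10],[*(P+115*np.array([np.cos(y),np.sin(y)])),10]]).round().tolist())
for n in("file2","file2_tip"): print(n,[(round(d["conf"],2),np.round(d["uv"]).tolist(),unproj(c,d["uv"],10)[0].round(1).tolist()) for d in nets.landmark_of(c,n)])
E
```

```text
[ 4.57328e+02 -3.69401e+02  8.20600e+01  2.12570e+01  1.35000e-01] [311. 202.] [ 481.1 -366.2] [[314.0, 216.0], [324.0, 284.0]]
file2 [(0.9, [318.0, 219.0], [484.7, -360.3, 10.0]), (0.61, [628.0, 268.0], [565.6, 109.7, 10.0])]
file2_tip [(0.65, [327.0, 287.0], [601.1, -346.3, 10.0])]
```

View pics/s_w.png

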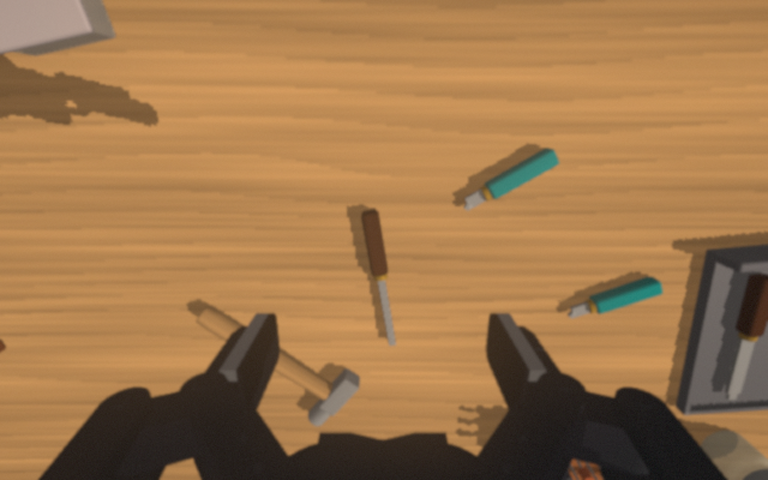

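```bash
python3 - <<'E'
from h import *
yaw=0.14
o,t,g=grasp(483,-364.7,yaw+np.pi/2,3)
if g>12:
    g=place(-25,40,t,yaw,3,3+8+1+DZ)
    if g>12:
        gripper_open(); p=r.observe()["tcp_pos"]; r.servo_line([p[0],p[1],150+DZ],None,150)
r.goto([500,120,330],ori(np.pi/2))
c=optics.camera("wrist"); save(c,"t_w",None,1.2)
print(r.observe()["clock"])
for q in handles(c): P,y,b=filepose(c,q); print(np.round(q[:5],3),q[5].round(),w2t(P).round(1))
c=optics.camera("side"); save(c,"t_s",(120,80,400,290),2.8)
E
```

```text
down tip [ 483.8 -365.5  -20.8] [-0.1  1.   0.4]
gap 18.5 18.5 F [-0.8 -0.2 -1. ] t 80.6 q6 0.58
gap before place 18.465192959274155
[552.6 176.4 -13.6] [ 0.3 -0.2  0.1]
88.275
[1003.766  742.519   91.529   30.621   -1.554] [620. 393.] [475.9 541.6]
[1003.673 -502.741   87.916   30.685    1.553] [ 18. 393.] [ 361.6 -658. ]
[ 5.79095e+02  3.73577e+02  7.15410e+01  2.38640e+01 -2.00000e-03] [472. 200.] [ 48.7 230.9]
[5.36327e+02 9.48140e+01 7.83700e+01 1.87550e+01 8.40000e-02] [303. 174.] [-23.5 -40. ]
[5.29167e+02 1.74130e+02 7.88540e+01 1.84660e+01 1.10000e-01] [352. 170.] [-23.4  40.4]
```

View pics/t_w.png

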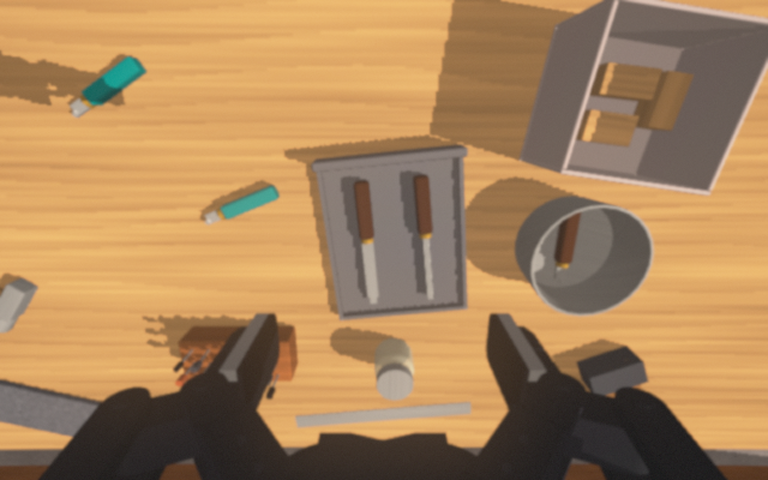

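View pics/t_s.png

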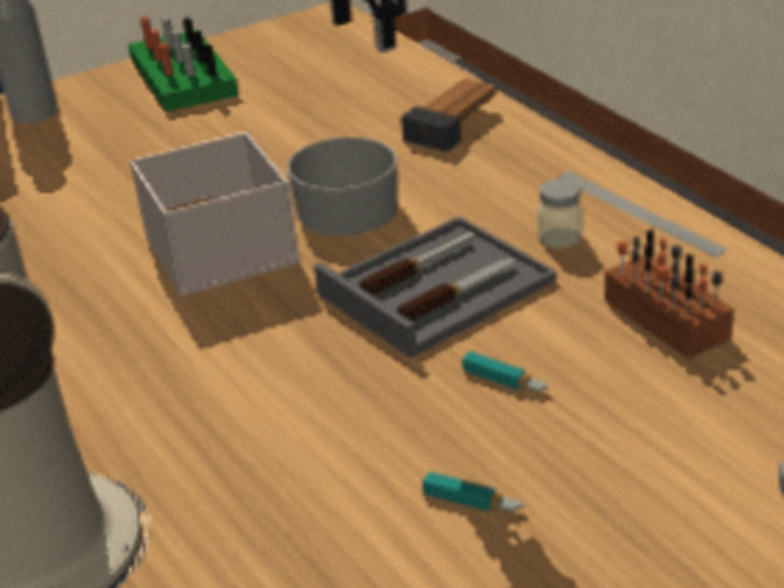

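```bash
python3 - <<'E'
from h import *
r.hold(.5); c=optics.camera("wrist")
for q in handles(c)[-2:]: print(w2t(filepose(c,q)[0]).round(1),q[4]-TRAY[2])
print(ticket.hand_in(), r.observe()["clock"])
E
```

```text
[-23.4 -40. ] -0.00927359352440596
[-23.5  40.5] 0.019785829927508408
the job is handed in; nothing more can be done
the job is handed in; nothing more can be done
```

The job is done and handed in. The three offcuts present went into the bin before any file entered the tray. The brown stub is in the tin, and file1 and file2 lie flat in the tray with handles at the rail. I never saw a third file or a fourth offcut, and I didn't touch the turquoise look-alikes or the jar, burr block and hammer.

**Last checks:** the last camera measurement put the file origins at about (-23, -40) and (-23, +40) mm in the tray. They were 0.5° and 1.1° off the tray's direction, with roughly 60 mm between the handles. The last clock reading before hand-in was about 88 s, against the 210 s limit.

**What failed or disagreed:**
- **First grasp:** it closed on nothing. A gentle touch on the tray floor showed the real fingertips 25 mm behind the reported TCP, so I corrected for that in every later move.
- **Camera agreement:** the top and wrist cameras differed by 2–5 mm; I used mainly the wrist camera.
- **Knocked file:** file1 was knocked aside partway through, so I measured it again before picking it up.

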